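Sort spring stops from the hat-block stands

ROBOT

A 6-joint arm with a two-finger parallel gripper is mounted at the origin on the work surface. World frame = base frame: x ahead of the robot, y to its left, z up, the work surface at z = 0. Lengths are in m, angles in degrees, forces in N, time in s.
With the tool pointing down it reaches from about 0.4 to 0.825 m from the base axis. Payload 7 kg.
Tool frame: the origin (TCP) lies midway between the tips of the shut fingers; the grasp point (between the pads) lies 19 mm behind it; z points along the fingers, y is the direction in which the jaws open and shut (so a half turn about z gives the same grasp; the last joint's range is limited). The gripper opens to 88 mm and grips with 3 to 60 N. Pads are 19 mm wide; open, the fingers measure 130 mm over their backs; the gripper's body (78 mm by 193 mm) begins 47 mm behind the grasp point.
Start: joints at [84.746, 20.546, 0.682, 0, -70.136, -16.507], TCP at [0.25, 0.627, 0.227] pointing down, gripper open.
Joint ranges: [-176.03, 176.03], [-82.01, 121.73], [-58.28, 71.71], [-173.87, 95.51], [-174.79, -0.11], [-173.66, 173.66]. Speed limits (degrees/s): [136.94, 136.94, 172.46, 180, 180, 180].

INTERFACE

Orientations are given as [roll, pitch, yaw] about the fixed x, y, z axes, in that order (R = Rz(yaw) Ry(pitch) Rx(roll)).
In Python, from plant import sensors, cams, job gives the robot as it stands.
- The arm moves only by the tool move_arm, never from a script. Its argument "commands" is a list of rows, each a list of 7 numbers: the finger opening in cm, from 0 to 8.76, then the shift along the tool's x, y, z in cm, then the turn, a rotation vector about the tool's x, y, z in rad. In form: [[hand, x, y, z, wx, wy, wz], ...]. A call has exactly 8 rows; each row is the pose to reach, as a shift and turn from the pose commanded when the call began, along the tool's axes at that moment; what a row does not reach only later rows make up. A row lasts 1/8 s, in which the tool goes at most 62.5 mm and 10.7 degrees, less where a joint would pass 70% of its speed; a pose out of reach is approached as far as the arm can. A call with a gripper value outside its range is refused whole. The fingers move at their own pace and stop on an object; the grip force is fixed at half the most. Time passes only in rows, so rows that repeat a pose let the fingers close, or fill a call up. It gives the time, the measured TCP pose, the force and the opening at its end, in the units of the state.
- sensors.get_obs(): the state, without advancing time (a new reading comes with each control period).
- cams.snapshot(name): name is "scene" or "top" or "wrist"; returns a dict with "frame" (420x560x3 uint8, red, green, blue), "camera_matrix" (3x3 intrinsics, pixels), "dist_coeffs" ([k1, k2, p1, p2, k3] as OpenCV has them; the pictures are not rectified), "R" (3x3) and "t" (3): a world point X has camera coordinates R X + t. Camera axes: x right, y down, z forward; pixel columns grow to the right and rows downward; lengths in m; the calibration is good to about 2 mm. A picture is of the moment at which its call begins. There is no depth.
- job.close_job(): hands the job in, once; it reports no verdict.
The state is a dict: "clock": time; "joint_pos": joint angles; "qvel": joint speeds; "tau": joint torques, N m; "tool_pos": TCP position; "orientation": TCP orientation; "force": force on the tool from outside, world axes, zero at the start; "moment": the same for the moment, N m; "opening": finger opening in m.
Only numpy, scipy, OpenCV 4.12 (cv2) and the standard library are available. Lean on these libraries where they do the work, as an engineer would, in place of code of your own. Each camera call takes 0.05 s, during which the arm holds its last target.

TASK

The two steel stops with a sprung button on top look alike, but one has a stiff spring and the other a weak one. While they stand on the bench, press at least one button straight down, halfway or further, to feel which is which; then stand the stiff one upright in the square wooden box and the weak one upright in the round metal tin, and let go of both.

Things in the scene. Friction and masses are not known exactly. Their poses are not given: they have to be found in the camera images.
- stop_a: One of two look-alike loose steel spring stops, 0.25 to 0.4 kg: round foot 50 mm across, 8 mm high; plain barrel 36 mm across from 8 to 54 mm up (grip here, from above); on top a sprung button, cap 26 mm across and 8 mm thick over a visible coil, its flat top 74 mm up when not pressed. Origin: centre of the underside; z up through the button. May be the stiff or the weak one.
- stop_b: One of two look-alike loose steel spring stops, 0.25 to 0.4 kg: round foot 50 mm across, 8 mm high; plain barrel 36 mm across from 8 to 54 mm up (grip here, from above); on top a sprung button, cap 26 mm across and 8 mm thick over a visible coil, its flat top 74 mm up when not pressed. Origin: centre of the underside; z up through the button. May be the stiff or the weak one.
- stop_a_button (a joint): Travel of the button of stop_a, in m: 0 fully out, 0.012 fully pressed down; it springs back by itself. The weak spring resists with 1.5 N at the start and 2.5 N at half travel (6 mm), the stiff one with 6 N at the start and 11 N at half travel. One stop is weak, the other stiff.
- stop_b_button (a joint): Travel of the button of stop_b, in m: 0 fully out, 0.012 fully pressed down; it springs back by itself. The weak spring resists with 1.5 N at the start and 2.5 N at half travel (6 mm), the stiff one with 6 N at the start and 11 N at half travel. One stop is weak, the other stiff.
- box: Open square wooden box for the stiff stop, fixed to the bench: 150 x 150 mm outside, 30 mm high, walls 5 mm, inner floor 5 mm above its underside. Origin: centre of the underside; x and y run along its sides.
- tin: Open round bare-metal tin for the weak stop, fixed to the bench: 150 mm across outside, 30 mm high, wall 4 mm, inner floor 5 mm above its underside. Origin: centre of the underside.
Not all that is in view belongs to the job. What is shaped like the stop_a but red or turquoise is not meant.

How it is judged (in metres and radians):
On the way:
1. a button is pressed more than 4 mm in while its stop stands on the bench where it began (((value of joint stop_a_button above 0.004 m and distance of stop_a from where it was at the start of the episode below 0.03 m and angle between stop_a's own z axis and vertical below 0.17 rad) or (value of joint stop_b_button above 0.004 m and distance of stop_b from where it was at the start of the episode below 0.03 m and angle between stop_b's own z axis and vertical below 0.17 rad))), for 0.05 s.
At the end, for the whole second after the job is handed in: The stiff stop stands in the square wooden box and the weak stop in the round metal tin: each on the floor of its bin, within 50 mm of the bin's centre (box: along either side direction), upright within 0.2 rad, at rest and released (x of stop_a in the frame of box between -0.05 and 0.05 m and y of stop_a in the frame of box between -0.05 and 0.05 m and z of stop_a in the frame of box below 0.014 m and horizontal distance between stop_b and tin below 0.05 m and z of stop_b in the frame of tin below 0.014 m and angle between each of stop_a, stop_b's own z axis and vertical below 0.2 rad and linear speed of each of stop_a, stop_b below 0.03 m/s); the robot touches nothing.
It also fails if it takes over 72 s, if anything falls off the work surface, if the arm or the gripper's body presses on something with over 40 N, if the wrist force passes 120 N, or if a joint passes its speed limit or range.

## Working session

There is one attempt and no reset: what is moved stays moved. The work goes in short steps, Python scripts to look and compute and a tool call to move; the robot and the scene stay as the last step left them, time stands still between calls to the robot, and variables do not carry over. Pictures are saved under pics/ and viewed, and the job is handed in when it is done.

Besides the shell and the picture viewer there is one more tool, called as name(argument=value, ...) on one line, values as JSON. move_arm: Moves the arm, as the interface text tells. Its arguments: {"type":"object","properties":{"commands":{"type":"array"}},"required":["commands"]}

```bash
mkdir -p pics
python3 - <<'E'
from plant import sensors,cams
import cv2,pickle
o=sensors.get_obs();print(o)
d={}
for n in("scene","top","wrist"):
    s=cams.snapshot(n);d[n]=s;cv2.imwrite(f"pics/{n}0.png",cv2.cvtColor(s["frame"],cv2.COLOR_RGB2BGR))
    print(n,s["camera_matrix"].tolist(),s["dist_coeffs"],(-s["R"].T@s["t"]).round(3))
pickle.dump(d,open("s0.pkl","wb"))
E
```

```text
{'clock': 0.0, 'joint_pos': array([ 8.47456617e+01,  2.05915389e+01,  6.34728507e-01, -1.93797301e-02,
       -7.01354081e+01, -1.65060204e+01]), 'qvel': array([ 0.0405902 , -0.04188025,  0.05111659, -0.06898546, -0.04872479,
       -0.05410182]), 'tau': array([-8.58264157e-04, -5.82719421e+01,  2.93044227e+01,  6.99798077e+00,
        6.82516897e-03, -1.62788510e-04]), 'tool_pos': array([0.25009853, 0.62644412, 0.22563109]), 'orientation': array([ 1.79906405e+02, -8.73575949e-03, -2.17669514e+01]), 'force': array([0.29262734, 0.33539078, 0.08764421]), 'moment': array([-0.01517363, -0.05115057, -0.0216279 ]), 'opening': 0.08759044097659746}
scene [[492.66945174676346, 0.0, 282.27670803815005], [0.0, 492.66945174676346, 212.49060917200472], [0.0, 0.0, 1.0]] [-0.10779627  0.          0.          0.          0.        ] [1.102 0.36  0.793]
top [[434.2430139005314, 0.0, 274.80988431074786], [0.0, 434.2430139005314, 212.8809301936722], [0.0, 0.0, 1.0]] [-0.00277533  0.          0.          0.          0.        ] [0.305 0.021 1.015]
wrist [[378.27145396986936, 0.0, 273.1993123573687], [0.0, 378.27145396986936, 208.91859821497232], [0.0, 0.0, 1.0]] [-0.09293999  0.          0.          0.          0.        ] [0.315 0.6   0.384]
```

View pics/scene0.png

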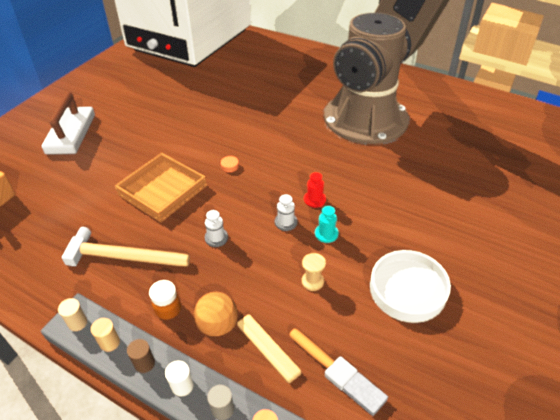

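View pics/top0.png

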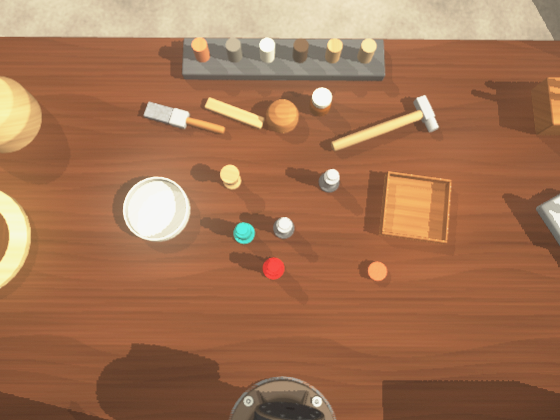

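View pics/wrist0.png

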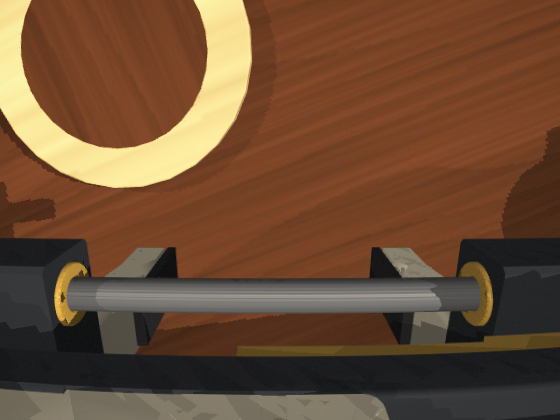

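Scene: candidates shaped like the stop are silver at top (330,180) and (285,228), red (274,268), turquoise (244,233), and a wooden egg-cup shape at (231,177). The two silver ones match the description. The box is at top (417,207), and the round metal tin at (157,209). The wrist view shows only the bench and a yellow ring. Next I make close crops and measure.

```bash
cat > h.py <<'E'
import numpy as np,cv2
def ray(s,uv):
    p=cv2.undistortPoints(np.array([[uv]],float),s["camera_matrix"],s["dist_coeffs"])[0,0]
    R=s["R"];C=-R.T@s["t"];return C,R.T@np.array([p[0],p[1],1])
def onz(s,uv,z):
    C,d=ray(s,uv);return C+d*(z-C[2])/d[2]
def proj(s,X):
    r=cv2.Rodrigues(s["R"])[0];return cv2.projectPoints(np.array(X,float).reshape(-1,1,3),r,s["t"].reshape(3,1),s["camera_matrix"],s["dist_coeffs"])[0][:,0]
E
python3 - <<'E'
import pickle,cv2,numpy as np
from h import *
d=pickle.load(open("s0.pkl","rb"))
f=d["top"]["frame"][...,::-1];g=d["scene"]["frame"][...,::-1]
a=cv2.resize(f[140:260,225:375],None,fx=5,fy=4,interpolation=cv2.INTER_NEAREST)
a=cv2.resize(f[150:250,260:360],(400,400),interpolation=cv2.INTER_NEAREST)
b=cv2.resize(g[170:270,195:315],(400,333),interpolation=cv2.INTER_NEAREST)
b=cv2.copyMakeBorder(b,0,67,0,0,0)
cv2.imwrite("pics/crop.png",np.hstack([a,b]))
for n,th in(("top",0),("scene",0)):
    s=d[n];hsv=cv2.cvtColor(s["frame"],cv2.COLOR_RGB2HSV)
    m=((hsv[...,1]<60)&(hsv[...,2]>110)).astype(np.uint8)
    N,l,st,c=cv2.connectedComponentsWithStats(m)
    for i in range(1,N):
        if 40<st[i,4]<8000:print(n,st[i],c[i].round(1),onz(s,c[i],.074).round(3))
# tin rim & box rim from top
s=d["top"]
hsv=cv2.cvtColor(s["frame"],cv2.COLOR_RGB2HSV)
m=((hsv[...,1]<70)&(hsv[...,2]>110)).astype(np.uint8)
m[:, :100]=0;m[:,210:]=0;m[:160]=0;m[260:]=0
c=max(cv2.findContours(m,0,1)[0],key=cv2.contourArea)
P=np.array([onz(s,p[0],.03)[:2] for p in c]).astype(np.float32)
print("tin",cv2.minEnclosingCircle(P))
for uv in[(388,173),(451,179),(448,242),(383,236)]:print(onz(s,uv,.03).round(3))
E
```

```text
top [312  87  20  21 319] [321.5  97.2] [ 0.753 -0.087  0.074]
top [414  95  25  37 443] [426.3 112.6] [ 0.717 -0.329  0.074]
top [144 102  46  27 708] [166.5 114.3] [0.708 0.27  0.074]
top [319 169  21  23 361] [329.3 180.3] [ 0.554 -0.102  0.074]
top [ 123  177   67   64 3400] [156.  208.8] [0.487 0.281 0.074]
top [  0 193  27  55 873] [ 13.6 221.8] [0.456 0.592 0.074]
top [536 194  24  46 524] [551.8 212.8] [ 0.484 -0.593  0.074]
top [274 217  20  21 338] [283.4 227.4] [0.447 0.    0.074]
top [  0 257  21  12 186] [  9.5 262.4] [0.367 0.591 0.074]
top [272 377  31   6  69] [287.2 378.6] [ 0.133 -0.009  0.074]
top [312 390  21  22 153] [319.2 400.6] [ 0.09  -0.074  0.074]
top [232 392  22  22 163] [244.5 400.7] [0.089 0.078 0.074]
scene [147  38  11  11  87] [151.9  43.3] [ 0.044 -0.717  0.074]
scene [402  50  47  25 231] [422.   63.8] [-0.234  0.073  0.074]
scene [511  89  30  10  99] [524.2  93.1] [-0.227  0.372  0.074]
scene [  42  107   52   47 1459] [ 68.9 131.6] [ 0.508 -0.596  0.074]
scene [326 116  10   7  53] [330.4 119.2] [ 0.154 -0.042  0.074]
scene [378 133   9   6  47] [381.8 135.6] [0.155 0.095 0.074]
scene [275 194  22  37 550] [285.  212.7] [0.494 0.017 0.074]
scene [205 210  23  37 584] [214.2 228.5] [ 0.6   -0.085  0.074]
scene [ 62 227  29  39 545] [ 75.3 246.7] [ 0.773 -0.297  0.074]
scene [ 370  250   81   73 4547] [409.5 285.6] [0.545 0.3   0.074]
scene [149 280  26  26 535] [162.1 292.3] [ 0.772 -0.078  0.074]
scene [   0  326  138   94 5615] [ 48.9 390.3] [ 1.009 -0.118  0.074]
scene [245 326  35  39 107] [260.7 344.4] [0.774 0.128 0.074]
scene [ 325  357   63   58 1616] [355.5 385.2] [0.764 0.291 0.074]
tin ((0.4963817000389099, 0.2928546071052551), 0.07884436845779419)
[ 0.585 -0.246  0.03 ]
[ 0.571 -0.393  0.03 ]
[ 0.423 -0.377  0.03 ]
[ 0.436 -0.229  0.03 ]
```

View pics/crop.png

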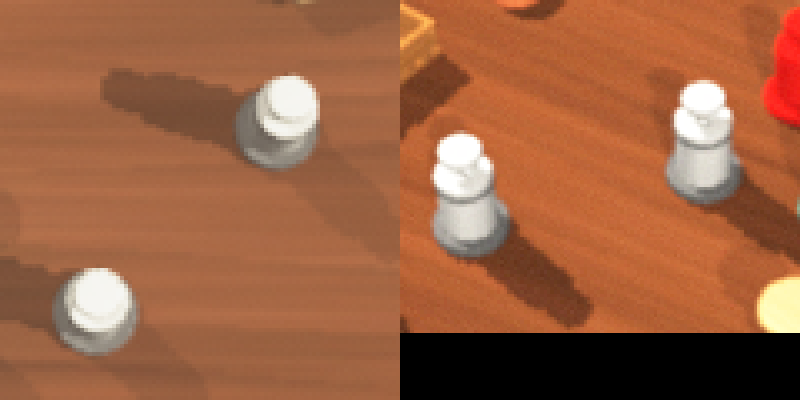

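Run:
```python
import pickle
from h import *
d=pickle.load(open("s0.pkl","rb"))
for t,s in(((332.8,174),(213.,214.5)),((285,222.5),(285.8,198.5))):
    C1,a=ray(d["top"],t);C2,b=ray(d["scene"],s)
    A=np.c_[a,-b];k=np.linalg.lstsq(A,C2-C1,rcond=None)[0]
    p,q=C1+a*k[0],C2+b*k[1];print(onz(d["top"],t,.074).round(4),onz(d["scene"],s,.074).round(4),"tri",((p+q)/2).round(4),np.linalg.norm(p-q).round(4))
# foot centre, from top crop
for t in((329.0,183.0),(283.5,228.5)):print(onz(d["top"],t,.0).round(4))
s=d["scene"]
# box in scene: rim corners
for uv in[(161,156),(206,184),(163,217),(117,186)]:print(onz(s,uv,.03).round(3))
hsv=cv2.cvtColor(s["frame"],cv2.COLOR_RGB2HSV)
m=((hsv[...,1]<60)&(hsv[...,2]>110)).astype(np.uint8);m[:,:360]=0;m[:240]=0;m[340:]=0
# rim projections for checks
th=np.linspace(0,2*np.pi,60)
for n in("top","scene"):
    f=d[n]["frame"][...,::-1].copy()
    def dr(P,c):cv2.polylines(f,[np.round(proj(d[n],P)).astype(int)],True,c,1)
    dr(np.c_[.4935+.075*np.cos(th),.2935+.075*np.sin(th),0*th+.03],(255,0,0))
    for x,y in((.5608,-.1093),(.4574,-.0043)):dr(np.c_[x+.013*np.cos(th),y+.013*np.sin(th),0*th+.074],(0,0,255));dr(np.c_[x+.025*np.cos(th),y+.025*np.sin(th),0*th],(0,255,0))
    c0=np.array([.5037,-.3113]);a=np.deg2rad(-5.3);R=np.array([[np.cos(a),-np.sin(a)],[np.sin(a),np.cos(a)]])
    dr([[*(c0+R@[.075*i,.075*j]),.03] for i,j in((1,1),(1,-1),(-1,-1),(-1,1))],(0,255,0))
    cv2.imwrite(f"pics/chk_{n}.png",f)
a=cv2.imread("pics/chk_top.png")[150:270,110:470];b=cv2.imread("pics/chk_scene.png")[145:325,100:460]
cv2.imwrite("pics/chk.png",cv2.resize(np.vstack([a,b]),None,fx=2,fy=2,interpolation=cv2.INTER_NEAREST))
```

```text
[ 0.5691 -0.1103  0.074 ] [ 0.5692 -0.109   0.074 ] tri [ 0.5689 -0.1099  0.0735] 0.0011
[ 0.4582 -0.0034  0.074 ] [ 0.457  -0.0019  0.074 ] tri [ 0.4578 -0.0025  0.0745] 0.0018
[ 0.5673 -0.111   0.    ]
[ 0.4559 -0.0017  0.    ]
[ 0.434 -0.366  0.03 ]
[ 0.464 -0.208  0.03 ]
[ 0.595 -0.229  0.03 ]
[ 0.57  -0.387  0.03 ]
```

View pics/chk.png

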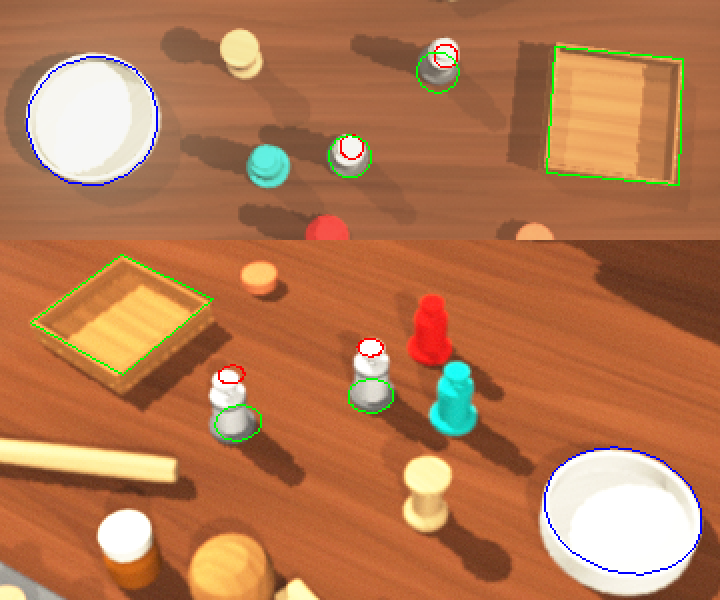

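Overlays fit the box rim and tin rim in both views. Two-view positions: stop1 (0.5685,-0.110), cap height 0.0735; stop2 (0.4575,-0.0025), cap height 0.0745. Both heights match 74 mm. Box centre is (0.504,-0.311) and tin centre (0.4935,0.2935), all within reach. I go to stop2 with the fingers shut to press it.

move_arm(commands=[[0,3.8,4.5,0.3,0,0,0],[0,7.6,9,0.6,0,0,0],[0,11.4,13.5,0.9,0,0,0],[0,15.2,18,1.2,0,0,0],[0,19,22.5,1.5,0,0,0],[0,22.8,27,1.8,0,0,0],[0,26.6,31.5,2.1,0,0,0],[0,30.4,36,2.4,0,0,0]])

```text
clock: 1.15
tool_pos: [0.3992, 0.178, 0.2027]
orientation: [-180.0, -0.0, -21.7]
force: [0.6, 0.7, -0.3]
opening: 0.0129
```

move_arm(commands=[[0,3.5,4.2,1,0,0,0],[0,7,8.4,2,0,0,0],[0,10.2,12.4,4,0,0,0],[0,12.2,14.8,6.5,0,0,0],[0,12.2,14.8,9,0,0,0],[0,12.2,14.8,10.3,0,0,0],[0,12.2,14.8,10.3,0,0,0],[0,12.2,14.8,10.3,0,0,0]])

```text
clock: 2.15
tool_pos: [0.4581, -0.0022, 0.1004]
orientation: [-180.0, -0.1, -21.7]
force: [0.7, -0.7, -0.8]
opening: 0.0004
```

Run:
```python
from plant import sensors,cams
import cv2,numpy as np
from h import *
o=sensors.get_obs();print(o["tool_pos"],o["orientation"],o["force"],o["joint_pos"],o["opening"])
P=[]
for n in("top","scene"):
    s=cams.snapshot(n);f=cv2.cvtColor(s["frame"],cv2.COLOR_RGB2BGR)
    u,v=proj(s,[.4575,-.0025,.074])[0].astype(int)
    P.append(cv2.resize(f[v-50:v+50,u-50:u+50],(400,400)))
cv2.imwrite("pics/p1.png",np.hstack(P))
```

```text
[ 0.45814989 -0.00223188  0.10037505] [-1.79958633e+02 -5.77048500e-02 -2.16947083e+01] [ 0.65444368 -0.71059236 -0.82422905] [ 2.44811454e+01  7.38147937e+00 -3.57653286e+01  1.78216292e-02
 -4.67833910e+01  4.38119716e+01] 0.0003924862277713191
```

View pics/p1.png

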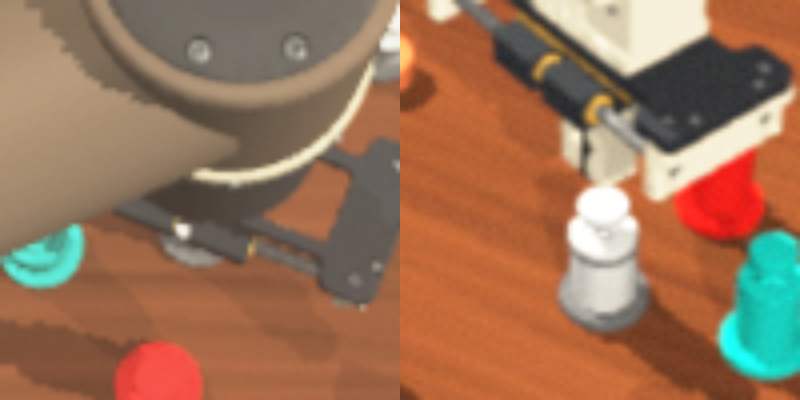

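The scene view (crop about (600,190)) shows the shut fingertips straight above the stop2 cap. I press about 8 mm.

move_arm(commands=[[0,0,0,1,0,0,0],[0,0,0,2,0,0,0],[0,0,0,2.5,0,0,0],[0,0,0,2.9,0,0,0],[0,0,0,3.2,0,0,0],[0,0,0,3.5,0,0,0],[0,0,0,3.5,0,0,0],[0,0,0,3.5,0,0,0]])

```text
clock: 3.25
tool_pos: [0.4575, -0.0031, 0.0652]
orientation: [180.0, 0.0, -21.7]
force: [-5.1, -0.5, 13.6]
opening: 0.0007
```

Run:
```python
from plant import sensors,cams
import cv2,numpy as np
from h import *
o=sensors.get_obs();print(o["tool_pos"],o["force"])
s=cams.snapshot("scene");f=cv2.cvtColor(s["frame"],cv2.COLOR_RGB2BGR)
cv2.imwrite("pics/p2.png",cv2.resize(f[150:250,236:336],(500,500)))
for i in range(3):
  o=sensors.get_obs();print(o["tool_pos"],o["force"]);cams.snapshot("top")
```

```text
[ 0.45749252 -0.00306295  0.06516568] [-5.09200362 -0.45378298 13.64061833]
[ 0.45745374 -0.00305039  0.06516297] [-5.83303932 -0.28820606 14.19996741]
[ 0.4574579  -0.0030725   0.06516674] [-5.6751676   0.11091136 13.96443973]
[ 0.45745594 -0.00307407  0.06517216] [-4.70404385  0.13475866 12.96847324]
```

View pics/p2.png

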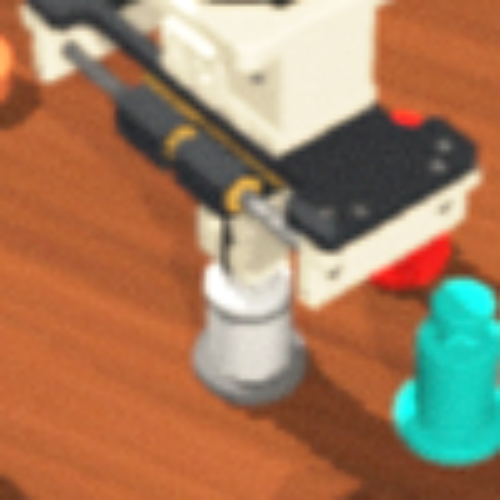

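At 9 mm pressed the force is about 14 N, which fits the stiff spring (13.5 N expected, weak about 3 N). The view shows the fingers on the cap at crop (240,280) with the stop still upright. I cross-check on stop1.

move_arm(commands=[[0,0,0,-3,0,0,0],[0,0,0,-6,0,0,0],[0,4.5,1.8,-6,0,0,0],[0,9,3.6,-6,0,0,0],[0,12,5,-6,0,0,0],[0,14.3,5.8,-5,0,0,0],[0,14.3,5.8,-3.5,0,0,0],[0,14.3,5.8,-3.5,0,0,0]])

```text
clock: 4.45
tool_pos: [0.5672, -0.1097, 0.0976]
orientation: [179.9, 0.2, -21.8]
force: [-0.2, -0.5, -0.0]
opening: 0.0004
```

move_arm(commands=[[0,0,0,1,0,0,0],[0,0,0,2,0,0,0],[0,0,0,2.5,0,0,0],[0,0,0,2.9,0,0,0],[0,0,0,3.2,0,0,0],[0,0,0,3.5,0,0,0],[0,0,0,3.5,0,0,0],[0,0,0,3.5,0,0,0]])

```text
clock: 5.45
tool_pos: [0.5689, -0.1098, 0.0647]
orientation: [-180.0, -0.0, -21.8]
force: [-1.7, 1.5, 2.4]
opening: 0.0004
```

Run:
```python
from plant import sensors,cams
import cv2,numpy as np
from h import *
s=cams.snapshot("scene");f=cv2.cvtColor(s["frame"],cv2.COLOR_RGB2BGR)
cv2.imwrite("pics/p3.png",cv2.resize(f[160:280,160:320],(800,600)))
for i in range(3):
  o=sensors.get_obs();print(o["tool_pos"],o["force"]);cams.snapshot("top")
```

```text
[ 0.5689363  -0.10976053  0.06476568] [-2.43599247  1.28682333  3.00304725]
[ 0.56890279 -0.10977496  0.06471625] [-0.96772543  2.08467531  2.76032223]
[ 0.56892004 -0.10975849  0.06471417] [-2.12726367  1.7680953   3.80712865]
```

View pics/p3.png

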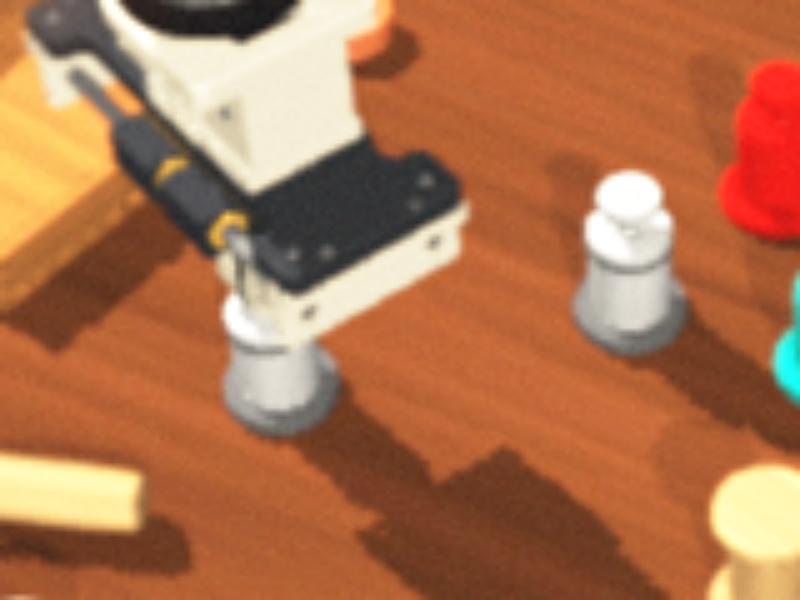

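At the same 9 mm stop1 gives about 3 N, so it is the weak one (it goes in the tin) and stop2 is the stiff one (box). The view shows stop1 upright at crop (275,380) under the fingers and stop2 unmoved at (628,270). Next I open above stop1 and go down around its barrel.

move_arm(commands=[[0,0,0,-3,0,0,0],[7,0,0,-5,0,0,0],[7,0,0,-5,0,0,0],[7,0,0,-5,0,0,0],[7,0,0,-5,0,0,0],[7,0,0,-5,0,0,0],[7,0,0,-5,0,0,0],[7,0,0,-5,0,0,0]])

```text
clock: 6.65
tool_pos: [0.5688, -0.1097, 0.1144]
orientation: [180.0, 0.0, -21.8]
force: [0.1, -0.5, -0.1]
opening: 0.065
```

move_arm(commands=[[7,0,0,2,0,0,0],[7,0,0,4,0,0,0],[7,0,0,6,0,0,0],[7,0,0,7.5,0,0,0],[7,0,0,8.7,0,0,0],[7,0,0,8.7,0,0,0],[7,0,0,8.7,0,0,0],[7,0,0,8.7,0,0,0]])

```text
clock: 7.65
tool_pos: [0.5694, -0.1097, 0.0283]
orientation: [-180.0, -0.1, -21.8]
force: [0.2, 0.8, 0.2]
opening: 0.0707
```

move_arm(commands=[[2,0,0,0,0,0,0],[2,0,0,0,0,0,0],[2,0,0,0,0,0,0],[2,0,0,0,0,0,0],[2,0,0,0,0,0,0],[2,0,0,0,0,0,0],[2,0,0,0,0,0,0],[2,0,0,0,0,0,0]])

```text
clock: 8.65
tool_pos: [0.5688, -0.1099, 0.0276]
orientation: [180.0, 0.0, -21.8]
force: [-0.6, -1.4, 1.2]
opening: 0.0355
```

Run:
```python
from plant import sensors,cams
import cv2,numpy as np
s=cams.snapshot("scene");f=cv2.cvtColor(s["frame"],cv2.COLOR_RGB2BGR)
cv2.imwrite("pics/p4.png",cv2.resize(f[160:280,160:320],(800,600)))
o=sensors.get_obs();print(o["tool_pos"],o["force"],o["opening"])
```

```text
[ 0.56876161 -0.10986874  0.0275832 ] [-0.9856695  -2.57753884  2.86060792] 0.0357036376131195
```

View pics/p4.png

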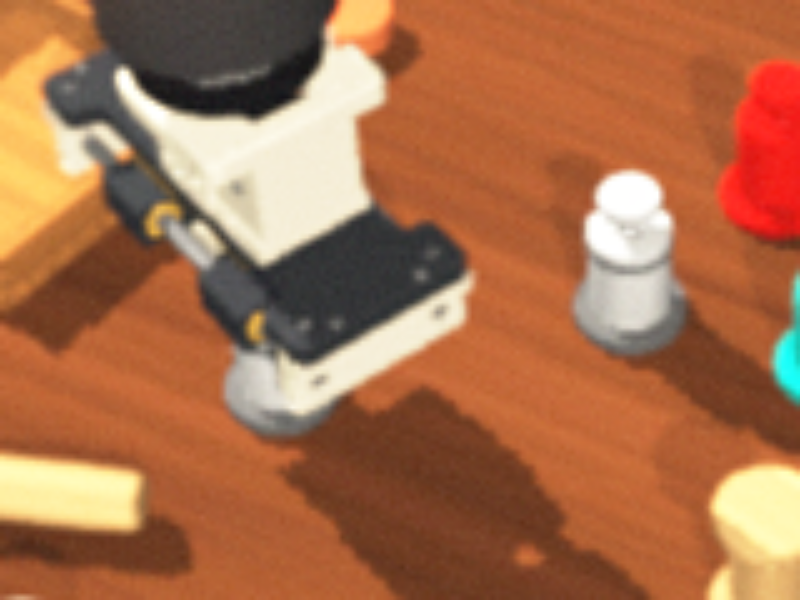

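Gripped at 35.7 mm, the barrel width. I lift and carry it to the tin.

move_arm(commands=[[2,0,0,-4,0,0,0],[2,0,0,-8,0,0,0],[2,0,0,-11,0,0,0],[2,-2,-3.2,-11,0,0,0],[2,-4.6,-7.3,-11,0,0,0],[2,-7.4,-11.7,-11,0,0,0],[2,-10.2,-16.1,-11,0,0,0],[2,-13,-20.5,-11,0,0,0]])

```text
clock: 9.7
tool_pos: [0.5232, 0.1306, 0.1371]
orientation: [-180.0, 0.0, -21.8]
force: [1.3, 0.1, -3.3]
opening: 0.0355
```

move_arm(commands=[[2,-2.8,-4.4,0,0,0,0],[2,-5.6,-8.8,0,0,0,0],[2,-8,-12.6,0,0,0,0],[2,-9,-14.2,0,0,0,0],[2,-9,-14.2,0,0,0,0],[2,-9,-14.2,2,0,0,0],[2,-9,-14.2,4,0,0,0],[2,-9,-14.2,4,0,0,0]])

```text
clock: 10.7
tool_pos: [0.4923, 0.292, 0.0959]
orientation: [179.8, 0.1, -21.8]
force: [-0.1, -1.3, -2.3]
opening: 0.0355
```

Run:
```python
from plant import sensors,cams
import cv2,numpy as np
s=cams.snapshot("scene");f=cv2.cvtColor(s["frame"],cv2.COLOR_RGB2BGR)
cv2.imwrite("pics/p5.png",cv2.resize(f[200:350,310:510],(800,600)))
o=sensors.get_obs();print(o["tool_pos"],o["force"],o["opening"])
```

```text
[0.49306814 0.29274425 0.09717221] [ 0.36749022  0.85896943 -2.92335803] 0.03524728847634231
```

View pics/p5.png

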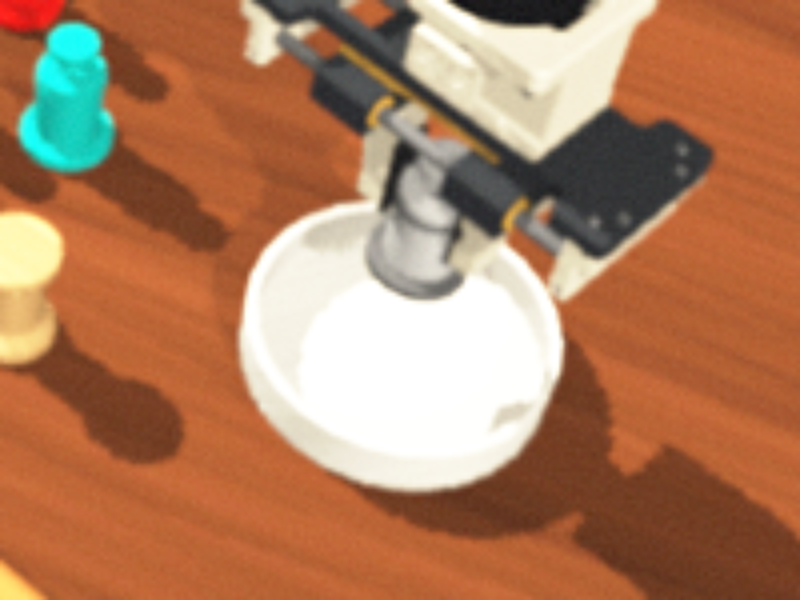

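The stop is held upright above the middle of the tin (crop (415,280)). I lower it 6.4 cm and let go.

move_arm(commands=[[2,0,0,2,0,0,0],[2,0,0,4,0,0,0],[2,0,0,5.2,0,0,0],[2,0,0,6,0,0,0],[2,0,0,6.4,0,0,0],[2,0,0,6.4,0,0,0],[2,0,0,6.4,0,0,0],[2,0,0,6.4,0,0,0]])

```text
clock: 11.75
tool_pos: [0.4933, 0.2943, 0.034]
orientation: [-180.0, -0.0, -21.8]
force: [-0.1, -0.2, -2.9]
opening: 0.0353
```

move_arm(commands=[[6.5,0,0,0,0,0,0],[6.5,0,0,0,0,0,0],[6.5,0,0,0,0,0,0],[6.5,0,0,0,0,0,0],[6.5,0,0,0,0,0,0],[6.5,0,0,0,0,0,0],[6.5,0,0,-2,0,0,0],[6.5,0,0,-5,0,0,0]])

```text
clock: 12.75
tool_pos: [0.4926, 0.2935, 0.0832]
orientation: [179.9, 0.1, -21.8]
force: [0.0, 0.2, 0.3]
opening: 0.065
```

move_arm(commands=[[6.5,0,0,-6,0,0,0],[6.5,0,0,-9,0,0,0],[6.5,2,3.2,-9,0,0,0],[6.5,4,6.4,-9,0,0,0],[6.5,6,9.6,-9,0,0,0],[6.5,8,12.8,-9,0,0,0],[6.5,8,16.8,-9,0,0,0],[6.5,8,20.8,-9,0,0,0]])

```text
clock: 13.75
tool_pos: [0.4899, 0.0699, 0.1734]
orientation: [180.0, 0.0, -21.8]
force: [0.3, 0.8, -0.7]
opening: 0.0651
```

Run:
```python
from plant import sensors,cams
import cv2,numpy as np
s=cams.snapshot("scene");f=cv2.cvtColor(s["frame"],cv2.COLOR_RGB2BGR)
cv2.imwrite("pics/p6.png",cv2.resize(f[130:350,180:480],(800,586)))
o=sensors.get_obs();print(o["tool_pos"],o["force"],o["opening"])
d=np.array([.4577,-.0025])-o["tool_pos"][:2]
print(d@[.9287,-.3709],d@[-.3709,-.9287])
```

```text
[0.4872161  0.06686661 0.17327732] [-4.81665113 -4.60778845 -2.18655851] 0.0649754462344724
-0.0016835271564048747 0.07536828996985755
```

View pics/p6.png

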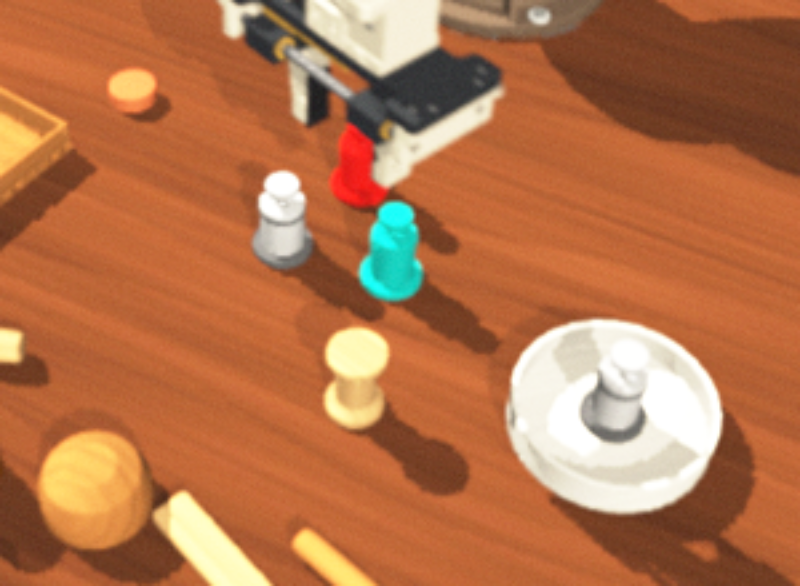

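The weak stop stands in the middle of the tin (crop (617,390)). Stop2 is untouched at (283,220). I go above stop2.

move_arm(commands=[[6.5,-0.3,4,0,0,0,0],[6.5,-0.3,7,0,0,0,0],[6.5,-0.3,8,1.5,0,0,0],[6.5,-0.3,8,3.5,0,0,0],[6.5,-0.3,8,5.8,0,0,0],[6.5,-0.3,8,5.8,0,0,0],[6.5,-0.3,8,5.8,0,0,0],[6.5,-0.3,8,5.8,0,0,0]])

```text
clock: 14.8
tool_pos: [0.4586, -0.0016, 0.1165]
orientation: [-179.9, -0.1, -21.7]
force: [0.8, -0.3, 0.1]
opening: 0.0648
```

Run:
```python
from plant import sensors,cams
import cv2,numpy as np
s=cams.snapshot("scene");f=cv2.cvtColor(s["frame"],cv2.COLOR_RGB2BGR)
cv2.imwrite("pics/p7.png",cv2.resize(f[140:260,206:366],(800,600)))
o=sensors.get_obs();print(o["tool_pos"],o["orientation"],o["force"],o["opening"])
```

```text
[ 0.45847264 -0.00167782  0.11639548] [-1.79943300e+02 -6.49131450e-02 -2.17445452e+01] [-0.19045389 -0.22953383 -1.44299335] 0.06480656191027516
```

View pics/p7.png

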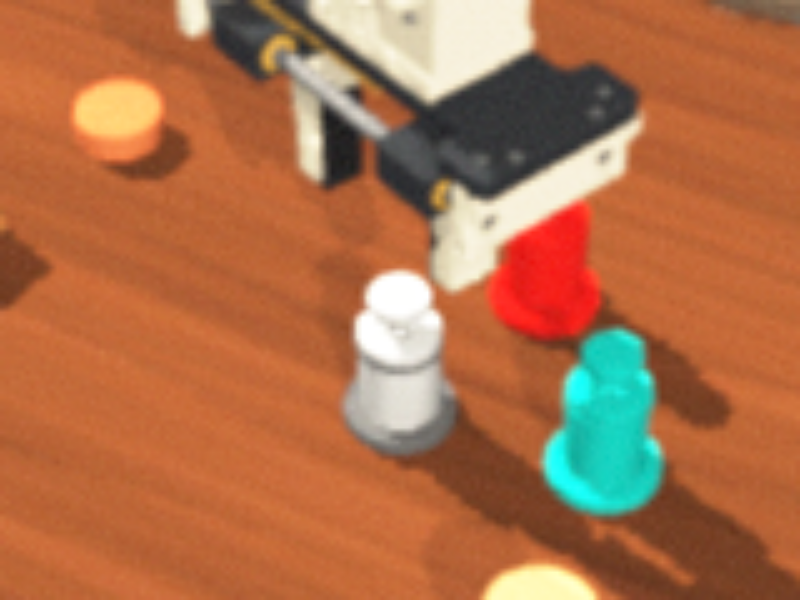

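The open fingers straddle stop2 (crop (400,340)), clear of red and turquoise. I go down and grip.

move_arm(commands=[[6.5,0,0,2,0,0,0],[6.5,0,0,4,0,0,0],[6.5,0,0,6,0,0,0],[6.5,0,0,7.7,0,0,0],[6.5,0,0,8.9,0,0,0],[6.5,0,0,8.9,0,0,0],[6.5,0,0,8.9,0,0,0],[6.5,0,0,8.9,0,0,0]])

```text
clock: 15.85
tool_pos: [0.4584, -0.0017, 0.0272]
orientation: [-180.0, -0.1, -21.8]
force: [-0.7, -0.1, -0.7]
opening: 0.0651
```

move_arm(commands=[[2,0,0,0,0,0,0],[2,0,0,0,0,0,0],[2,0,0,0,0,0,0],[2,0,0,0,0,0,0],[2,0,0,0,0,0,0],[2,0,0,0,0,0,0],[2,0,0,0,0,0,0],[2,0,0,0,0,0,0]])

```text
clock: 16.85
tool_pos: [0.4578, -0.0021, 0.0266]
orientation: [180.0, 0.0, -21.8]
force: [-0.9, -3.5, 4.3]
opening: 0.0354
```

Gripped. I lift and carry it to the box.

move_arm(commands=[[2,0,0,-4,0,0,0],[2,0,0,-8,0,0,0],[2,0,0,-11,0,0,0],[2,2,3.4,-11,0,0,0],[2,4.6,7.8,-11,0,0,0],[2,7.2,12.3,-11,0,0,0],[2,9.8,16.8,-11,0,0,0],[2,12.4,21.3,-11,0,0,0]])

```text
clock: 17.85
tool_pos: [0.4942, -0.2471, 0.1359]
orientation: [-180.0, 0.0, -21.8]
force: [1.0, 0.5, -2.5]
opening: 0.0354
```

move_arm(commands=[[2,2,3.6,0,0,0,0],[2,3.3,5.7,0,0,0,0],[2,3.3,5.7,0,0,0,0],[2,3.3,5.7,1,0,0,0],[2,3.3,5.7,2.5,0,0,0],[2,3.3,5.7,4,0,0,0],[2,3.3,5.7,4,0,0,0],[2,3.3,5.7,4,0,0,0]])

```text
clock: 18.85
tool_pos: [0.5039, -0.3108, 0.0967]
orientation: [180.0, -0.0, -21.7]
force: [0.0, -0.1, -3.2]
opening: 0.0357
```

Run:
```python
from plant import sensors,cams
import cv2,numpy as np
s=cams.snapshot("scene");f=cv2.cvtColor(s["frame"],cv2.COLOR_RGB2BGR)
cv2.imwrite("pics/p8.png",cv2.resize(f[100:250,70:270],(800,600)))
o=sensors.get_obs();print(o["tool_pos"],o["force"],o["opening"])
```

```text
[ 0.50408614 -0.31090768  0.09696031] [-0.65117376  0.01920289 -2.64898818] 0.03533133375771653
```

View pics/p8.png

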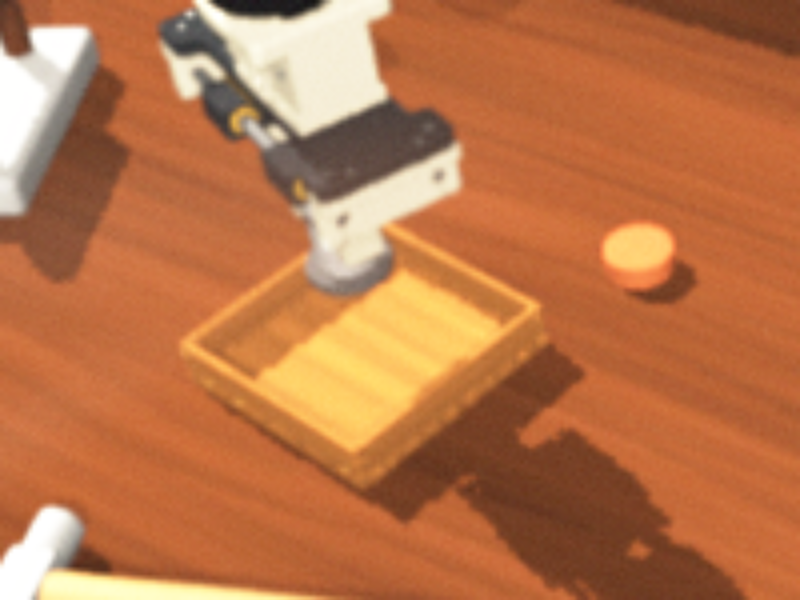

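The stop is held above the box interior (crop (350,265)). I lower it 6.4 cm and release.

move_arm(commands=[[2,0,0,2,0,0,0],[2,0,0,4,0,0,0],[2,0,0,5.2,0,0,0],[2,0,0,6,0,0,0],[2,0,0,6.4,0,0,0],[2,0,0,6.4,0,0,0],[2,0,0,6.4,0,0,0],[2,0,0,6.4,0,0,0]])

```text
clock: 19.9
tool_pos: [0.5039, -0.311, 0.033]
orientation: [-180.0, -0.0, -21.8]
force: [-0.2, -0.4, -4.0]
opening: 0.0355
```

move_arm(commands=[[6.5,0,0,0,0,0,0],[6.5,0,0,0,0,0,0],[6.5,0,0,0,0,0,0],[6.5,0,0,0,0,0,0],[6.5,0,0,0,0,0,0],[6.5,0,0,0,0,0,0],[6.5,0,0,-2,0,0,0],[6.5,0,0,-5,0,0,0]])

```text
clock: 20.9
tool_pos: [0.5028, -0.3107, 0.0821]
orientation: [180.0, 0.1, -21.8]
force: [-0.2, -0.6, 0.5]
opening: 0.0648
```

move_arm(commands=[[6.5,0,0,-5,0,0,0],[6.5,0,0,-10,0,0,0],[6.5,3,-2,-13,0,0,0],[6.5,6,-6,-13,0,0,0],[6.5,9,-10,-13,0,0,0],[6.5,11,-14,-13,0,0,0],[6.5,11,-14,-13,0,0,0],[6.5,11,-14,-13,0,0,0]])

```text
clock: 21.9
tool_pos: [0.6575, -0.2215, 0.2121]
orientation: [180.0, 0.0, -21.7]
force: [-0.3, -1.0, 0.7]
opening: 0.0652
```

Run:
```python
from plant import sensors,cams
import cv2,numpy as np
from h import *
o=sensors.get_obs();print(o["tool_pos"],o["force"],o["opening"])
a=cams.snapshot("scene");t=cams.snapshot("top")
th=np.linspace(0,2*np.pi,40);out=[]
for s in(a,t):
    f=cv2.cvtColor(s["frame"],cv2.COLOR_RGB2BGR)
    for x,y in((.504,-.311),(.4935,.2935)):
        g=f.copy()
        for r,z,c in((.013,.079,(0,0,255)),(.025,.005,(0,200,0))):
            cv2.polylines(g,[np.round(proj(s,np.c_[x+r*np.cos(th),y+r*np.sin(th),0*th+z])).astype(int)],True,c,1)
        u,v=proj(s,[x,y,.03])[0].astype(int);k=[q[v-45:v+45,u-45:u+45] for q in(f,g)]
        out.append(np.vstack([cv2.resize(q,(200,200)) for q in k]))
cv2.imwrite("pics/p9.png",np.hstack(out))
cv2.imwrite("pics/p9t.png",cv2.cvtColor(t["frame"],cv2.COLOR_RGB2BGR))
```

```text
[ 0.65748609 -0.22148199  0.21211573] [-0.31665135 -1.00294319  0.7061814 ] 0.06524131037632198
```

View pics/p9.png

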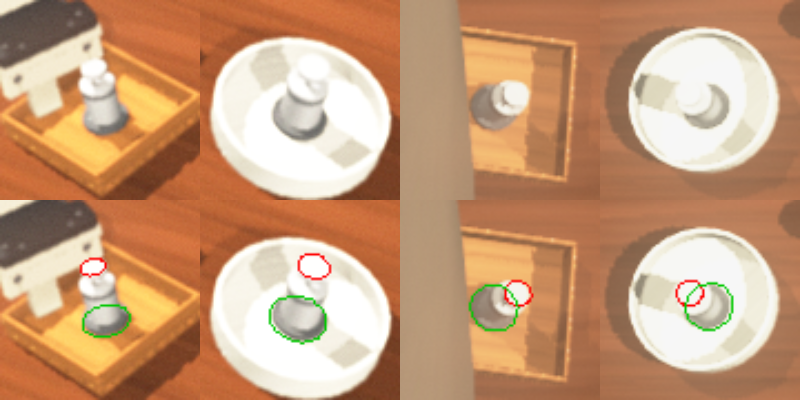

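View pics/p9t.png

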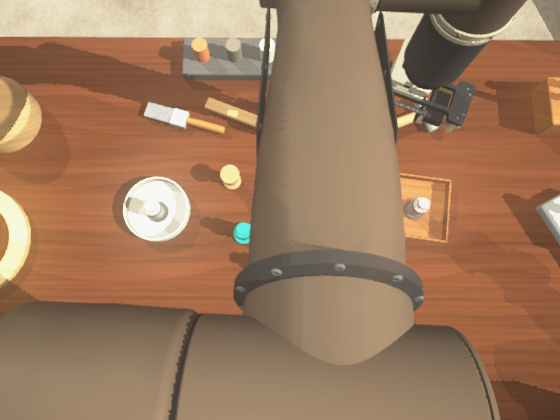

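In both views, both stops stand upright and centred: foot and cap match the predicted circles (box at top (417,207), tin at (156,210)). The gripper is clear, at z = 0.21, so I hand in.

```bash
python3 -c "
from plant import job;print(job.close_job())"
```

```text
the job is handed in; nothing more can be done
None
```

The stiff stop is standing in the square wooden box and the weak one in the round metal tin, both released. The job was handed in at about 22 s of the 72 s allowed.

- **Pressing:** I pressed both buttons about 9 mm on the bench. The one at (0.457, -0.003) pushed back with about 14 N, so it is the stiff one. The one at (0.569, -0.110) pushed back with about 3 N, so it is the weak one.
- **Last checks:** In the scene and top views both stops are upright on the bin floors. Foot and cap match the outlines projected at each bin's centre, within a few mm. The gripper was open and clear, 0.21 m up.
- **Disagreements:** During the presses the sensor also showed sideways force, up to about 6 N on the stiff stop and 2 to 3 N on the weak one. I put this down to fingertip friction. The stops did not visibly shift or tilt, and no check failed.

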